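# Set and lock the length stop, then butt the timber against it

### The job

Set up the cutting stop on the aluminium rail: swing the clamp lever out to free the carriage, slide the carriage until its pointer is level with the tip of the arrow-shaped marker (not the round one), and swing the lever fully back to lock it there. Then slide the timber offcut over the bench, without lifting it, until it lies flat along the rail's front face with its end butted against the locked stop plate. Do not disturb the jar, the tin or the battery, and leave the stop at its mark.

Things in the scene. Friction and masses are not known exactly. Their poses are not given: they have to be found in the camera images.
- rail: Fixed flat aluminium rail. Origin on the bench; x away from the robot, y left along the rail. y=-260 to +270 mm, 16 mm high from x=-28 (front face, the fence) to +28 mm; behind it an 8 mm ledge with the markers, to x=+70. A finger gripping the timber's upper half passes over the low fence. Timber seated: centre at x=-50.5. The carriage stays right of y=+105.
- carriage (a joint): Slide along the rail's +y (left), 0 to 0.245 m; 5 N moves it when free, locked it holds about 20 N; stays where left. Grey block 62 x 100 x 20 mm, top 37 mm over the bench; lever at its right end; at its left end a black upright fin and a steel stop plate reaching forward to x=-92 mm of the rail frame, 45 mm high.
- lever (a joint): Clamp lever on the carriage, vertical axis. 0 = locked (along the rail, pointing right, at its end stop); grows clockwise seen from above to 1.3 rad = unlocked (pointing towards the robot). Grips below about 0.8 rad, free above; stiff (0.25 N m), stays where left. Counts as unlocked above 1.0, locked below 0.2.
- lever_pivot (a point): Point on the lever's vertical axis, 41 mm over the bench. The knob's axis is 75 mm from it.
- knob (a point): Middle of the lever's upright black knob (21 mm in diameter, 39 mm high, from 57 to 96 mm over the bench; this point at 81 mm). It can be pinched from above at any yaw and led along the arc.
- fin_grip (a point): Grip point of the black upright fin on the carriage: 14 mm thick along the rail, 44 mm long across it, from 37 to 85 mm over the bench; this point in the middle of it at 68 mm. Its axes are those of the rail.
- pointer_tip (a point): Tip of the small steel pointer at the middle of the carriage's rear edge, 24 mm over the bench. Its axes are those of the rail.
- arrow_tip (a point): Tip, towards the rail, of the fixed dark steel arrow-shaped marker (25 mm wide, 36 mm long, 16 mm high) on the ledge. Its axes are those of the rail. The carriage is set when pointer_tip and arrow_tip have the same y along the rail; the carriage passes in front of the markers freely.
- round_marker: The other, round marker (fixed dark steel disc 22 mm in diameter, 16 mm high) on the ledge: not the one to use. Origin in the middle of its underside.
- stop_face (a point): Point on the left (+y) face of the steel stop plate, 23 mm over the bench and 22 mm in front of the rail's front face. Its axes are those of the rail. With the timber butted its centre is 80 mm to the left of this face.
- timber_center (a point): Centre of the loose pine offcut, 45 x 160 x 45 mm, lying on the bench (0.11 to 0.22 kg). Its own y is its length, x its width; its centre is 22.5 mm over the bench. Either end may meet the stop.
- jar: Bystander: green round jar, 68 mm in diameter, 64 mm high, loose, between the timber and the vice; origin in the middle of its underside.
- tin: Bystander: round tin, 76 mm in diameter, 58 mm high, loose, to the left of the timber; origin in the middle of its underside.
- battery: Bystander: black battery pack, 73 x 114 x 42 mm, loose, in front of the rail near its right end, beside the lever's swing; origin in the middle of its underside.
Not all that is in view belongs to the job. What is shaped like the part that bears timber_center but green is not meant.

How it is judged:
On the way, in this order (a step that is already met when the one before it is completed fails the run):
1. the clamp lever is swung out (above 1.0 rad) (value of joint lever above 1 rad), for 0.1 s.
2. the carriage's pointer is within 5 mm of the arrow marker's tip along the rail, the lever still free (above 0.9 rad) (y of pointer_tip in the frame of arrow_tip between -0.005 and 0.005 m and value of joint lever above 0.9 rad), for 0.2 s.
3. the lever is locked (below 0.2 rad) with the pointer within 5 mm of the mark (y of pointer_tip in the frame of arrow_tip between -0.005 and 0.005 m and value of joint lever below 0.2 rad), for 0.2 s.
4. the timber lies along the fence and against the locked stop (all of step 3 and y of timber_center in the frame of stop_face between 0.075 and 0.085 m and x of timber_center in the frame of rail between -0.0565 and -0.0445 m and angle between the y axis of timber_center and the y axis of rail, either way round below 0.06 rad and height (world z) of timber_center below 0.027 m), for 0.2 s.
At the end, for the whole second after the job is handed in: The pointer is within 5 mm of the arrow's tip along the rail, the lever is locked (below 0.2 rad), and the timber rests on the bench along the rail's front face (gap at most 6 mm, within 0.06 rad) with its end within 5 mm of the stop plate (all of step 4); the robot touches nothing.
It fails at once if the timber is lifted (its centre more than 12 mm above its height at rest) or tipped by more than 0.3 rad (height (world z) of timber_center above 0.0345 m or angle between timber_center's own z axis and vertical above 0.3 rad).
It fails at once if the jar, the tin or the battery is moved by more than 20 mm (distance of any of jar, tin, battery from where it was at the start of the episode above 0.02 m).
It also fails if it takes over 72 s, if anything falls off the work surface, if the arm or the gripper's body presses on something with over 40 N, if the wrist force passes 120 N, or if a joint passes its speed limit or range.

### The arm

A 7-joint arm with a two-finger parallel gripper is mounted at the origin on a cart in front of the work surface, level with it; the furniture and walls round the work are solid. World frame = base frame: x ahead of the robot, y to its left, z up, the work surface at z = 0. Lengths are in m, angles in rad, forces in N, time in s.
With the tool pointing down it reaches from about 0.4 to 0.85 m from the base axis. Payload 4.5 kg.
Tool frame: the origin (TCP) lies midway between the tips of the shut fingers; the grasp point (between the pads) lies 19 mm behind it; z points along the fingers, y is the line along which they close (so a half turn about z gives the same grasp; the last joint's range is limited). The gripper opens to 88 mm and grips with 3 to 60 N. Pads are 18 mm wide; open, the fingers measure 123 mm over their backs; the gripper's body (75 mm by 187 mm) begins 45 mm behind the grasp point.
Start: joints at [-1.267, 0.689, -0.195, 1.565, 0.157, 0.902, -0.215], TCP at [0.167, 0.602, 0.239] pointing down, gripper open.
Joint ranges: [-3.01, 3.01], [-0.46, 2.08], [-1.47, 1.51], [0.13, 2.56], [-1, 4.14], [0.04, 2.09], [-2.66, 2.66]. Speed limits (rad/s): [2.57, 2.57, 3.14, 3.14, 3.14, 3.14, 3.14].

### API

Orientations are given as a unit quaternion [x, y, z, w].
In Python, from plant import r gives the robot as it stands. The module is installed in compiled form; this text tells all that it offers.
- The arm moves only by the tool step_arm, never from a script. Its argument "series" is a list of rows, each a list of 7 numbers: the shift along the world's x, y, z in mm, then the turn, a rotation vector about the world's x, y, z in rad, then the closure, from 0 (fully open) to 1 (shut). A call has 1 to 20 rows; each row shifts and turns the commanded pose from where the row before left it; what a row does not reach is not made up. A row lasts 1/10 s, in which the tool goes at most 50 mm and 8.59 degrees, less where a joint would pass 70% of its speed; a pose out of reach is approached as far as the arm can. A call is refused whole if a number of a shift passes 50 or a number of a turn 0.15, either way. A call with a gripper value outside its range is refused whole. The fingers move at their own pace and stop on an object; "force" is the grip in N (left out, the last holds). Time passes only in rows, so rows that do not move let the fingers close. It gives the time, the measured TCP pose, the force, the opening and the grip force at its end, in the units of the state.
- r.get_state(): the state, without advancing time (a new reading comes with each control period).
- r.snapshot(name): name is "side" or "top"; returns (picture, depth): 384x512x3 uint8, blue, green, red; 384x512 float32, m along the optical axis (not along the pixel's ray), 0 where there is no reading.
- r.get_calibration(name): a dict with "intrinsics" (3x3 intrinsics, pixels), "pose" (4x4, takes a point from camera to world coordinates). Camera axes: x right, y up, looking along -z (the intrinsics and any distortion apply to the point x, -y, -z); pixel columns grow to the right and rows downward; lengths in m; the calibration is good to about 2 mm. A picture is of the moment at which its call begins. get_calibration takes no time and is no camera call.
- r.finish_job(): hands the job in; it is judged then, once.
The state is a dict: "clock": time; "q": joint angles; "qd": joint speeds; "joint_torque": joint torques, N m; "tool_pos": TCP position; "eef_rot": TCP orientation; "contact_force": force on the tool from outside, world axes, zero at the start; "moment": the same for the moment, N m; "opening": opening from 0.0 (shut) to 1.0 (fully open); "finger_force": force on a finger pad.
Only numpy, scipy, OpenCV 4.12 (cv2) and the standard library are available. Lean on these libraries where they do the work, as an engineer would, in place of code of your own. Each camera call takes 0.05 s, during which the arm holds its last target. There are 200 camera calls.

## Working session

There is one attempt and no reset: what is moved stays moved. The work goes in short steps, Python scripts to look and compute and a tool call to move; the robot and the scene stay as the last step left them, time stands still between calls to the robot, and variables do not carry over. Pictures are saved under pics/ and viewed, at most 10 in all, crops included, and the job is handed in when it is done.

Besides the shell and the picture viewer there is one more tool, called after "Request:" as name(argument=value, ...), one argument or row to a line, values as JSON. step_arm: Moves the arm, as the interface text tells. Its arguments: {"type":"object","properties":{"series":{"type":"array"},"force":{"type":"number"}},"required":["series"]}

```bash
mkdir -p pics; cat > h.py <<'E'
import numpy as np, cv2
from plant import r
def snap(n,tag):
    im,d=r.snapshot(n); cv2.imwrite(f'pics/{tag}.png',im); np.save(f'{tag}.npy',d); return im,d
def cal(n):
    c=r.get_calibration(n); return np.array(c['intrinsics']),np.array(c['pose']),c
def cloud(n,d):
    K,T,_=cal(n); v,u=np.mgrid[:d.shape[0],:d.shape[1]]
    p=np.stack([(u-K[0,2])/K[0,0]*d,-(v-K[1,2])/K[1,1]*d,-d],-1)
    w=p@T[:3,:3].T+T[:3,3]; w[d==0]=np.nan; return w
def ray(n,u,v,z):
    K,T,_=cal(n); a=T[:3,:3]@np.array([(u-K[0,2])/K[0,0],-(v-K[1,2])/K[1,1],-1]); o=T[:3,3]
    return o+a*(z-o[2])/a[2]
E
python3 - <<'E'
from h import *
for n in('top','side'):
    im,d=snap(n,n+'0'); print(n,r.get_calibration(n))
a=cv2.imread('pics/top0.png');
cv2.imwrite('pics/top0b.png',cv2.resize(a,(800,600)))
print(r.get_state())
E
```

```text
top {'intrinsics': array([[351.64351561,   0.        , 250.40237894],
       [  0.        , 351.64351561, 193.82612391],
       [  0.        ,   0.        ,   1.        ]]), 'pose': array([[ 0.02268177,  0.99608552, -0.08543523,  0.44562345],
       [-0.99971239,  0.02193228, -0.00970118,  0.15587176],
       [-0.00778942,  0.0856307 ,  0.9962965 ,  1.51418112],
       [ 0.        ,  0.        ,  0.        ,  1.        ]])}
side {'intrinsics': array([[347.97438662,   0.        , 256.50957815],
       [  0.        , 347.97438662, 192.67419546],
       [  0.        ,   0.        ,   1.        ]]), 'pose': array([[ 0.93381772,  0.22783573, -0.27581761,  0.2356865 ],
       [-0.35723149,  0.63531105, -0.68466454, -0.61657508],
       [ 0.01923893,  0.73788262,  0.67465481,  0.86303718],
       [ 0.        ,  0.        ,  0.        ,  1.        ]])}
{'clock': 0.1, 'q': array([-1.26718791,  0.68987568, -0.19452753,  1.56621728,  0.15730506,
        0.90250365, -0.21506585]), 'qd': array([ 4.79233664e-04, -1.63313662e-03, -9.62990300e-05, -5.11087403e-03,
        1.71972230e-03,  1.36240412e-04, -4.05543530e-04]), 'joint_torque': array([-3.27327485e-03, -5.28494990e+01, -1.27187155e+00, -1.53836435e+01,
       -5.26484521e-02,  1.95605091e-03,  4.39992277e-05]), 'tool_pos': array([0.16648282, 0.60184204, 0.23801173]), 'eef_rot': array([ 1.34437600e-01,  9.90921733e-01, -8.04691376e-04, -4.90609241e-05]), 'contact_force': array([0.07169254, 0.33376226, 0.32320748]), 'moment': array([-0.08059332, -0.01222317, -0.01108509]), 'finger_force': 0.0, 'opening': 1.0005516062035458}
```

View pics/top0b.png

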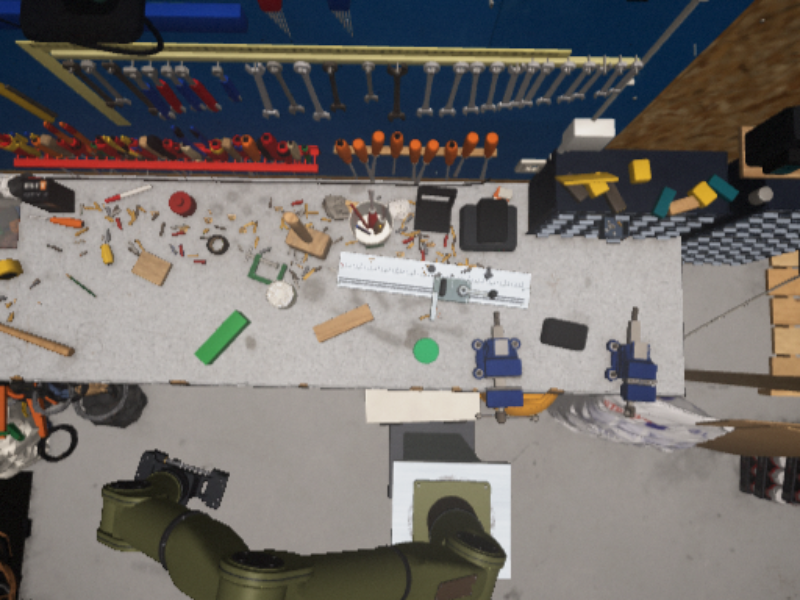

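View pics/side0.png

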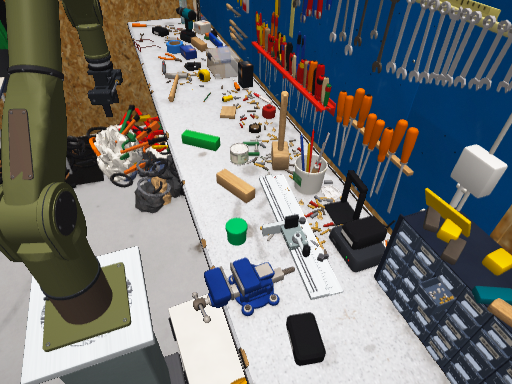

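The top view (800x600) shows the rail from (338,268) to (530,290), with the carriage near (455,290) and the stop plate at (435,300). The timber candidates are the pine block at (343,323) and the green block at (222,337). Other wood in view is the offcut at (152,267), the mallet at (305,240) and a stick at (40,340). By description I take the pine block at (343,323). The jar is at (426,350), the tin at (280,293), the battery at (565,334) and the vice at (497,355). Marker candidates on the ledge are near (432,268) and (488,271), so I crop there.

```bash
python3 - <<'E'
from h import *
a=cv2.imread('pics/top0.png')[150:240,195:350]; cv2.imwrite('pics/c1.png',cv2.resize(a,None,fx=5,fy=5,interpolation=cv2.INTER_CUBIC))
a=cv2.imread('pics/side0.png')[165:300,210:350]; cv2.imwrite('pics/c2.png',cv2.resize(a,None,fx=4.4,fy=4.4,interpolation=cv2.INTER_CUBIC))
d=np.load('top0.npy'); w=cloud('top',d)
for (u,v) in [(220,207),(273,224),(179,188),(362,214),(230,175),(325,180),(286,184),(276,200),(292,185),(316,187),(200,215)]:
    print(u,v,w[v,u].round(4))
E
```

```text
220 207 [0.5138 0.2966 0.0398]
273 224 [0.4477 0.0743 0.0628]
179 188 [0.5887 0.4691 0.054 ]
362 214 [ 0.4974 -0.295   0.0489]
230 175 [0.6533 0.26   0.0163]
325 180 [ 0.6413 -0.1488  0.0105]
286 184 [0.6174 0.0208 0.0361]
276 200 [0.548  0.0626 0.0461]
292 185 [ 0.6133 -0.0042  0.0391]
316 187 [ 0.6013 -0.0961  0.0913]
200 215 [ 0.4794  0.3864 -0.006 ]
```

View pics/c1.png

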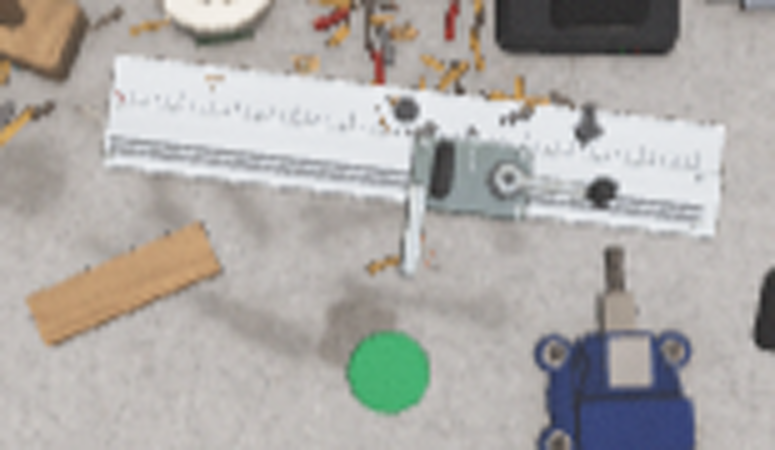

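View pics/c2.png

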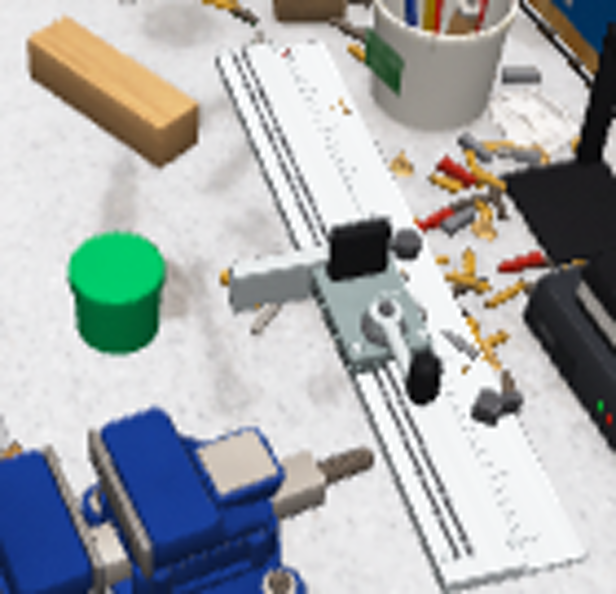

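The crop confirms the choices. The arrow marker is at (588,125) with its tip at about (588,146), to the right. The round marker is at (405,108). The pointer is near (475,132), the fin at (442,170), the knob at (602,190), the pivot at (508,178) and the stop plate at (412,240). The pine timber's top corners are (28,297), (203,222), (222,268) and (50,345).

```bash
cat >> h.py <<'E'
def cp(u,v,z): return ray('top',(u+.5)/5-.5+195,(v+.5)/5-.5+150,z)[:2]
E
python3 - <<'E'
from h import *
c=[cp(117,57,.008),cp(724,127,.008),cp(105,162,.016),cp(714,236,.016)]
for q in c: print(q.round(4))
ey=(c[0]-c[1])+(c[2]-c[3]); L=np.linalg.norm(ey)/2; ey/=np.linalg.norm(ey)
ex=np.array([ey[1],-ey[0]]); 
loc=[(70,270),(70,-260),(-28,270),(-28,-260)]
O=np.mean([q-(ex*a+ey*b)/1e3 for q,(a,b) in zip(c,loc)],0)
print('L',L,'yaw',np.arctan2(-ey[0],ey[1]),'O',O,'res',[((q-O)@ex*1e3-a,(q-O)@ey*1e3-b) for q,(a,b) in zip(c,loc)])
f=lambda n,p:print(n,'world',p.round(4),'rail mm',((p-O)@ex*1e3).round(1),((p-O)@ey*1e3).round(1))
f('arrowtip',cp(588,146,.016));f('pointer',cp(475,131,.024));f('round',cp(405,108,.016))
f('fin',cp(442,170,.085));f('knob',cp(602,190,.096));f('pivot',cp(508,179,.05));f('stopL',cp(403,270,.045));f('stopR',cp(418,272,.045))
f('blockRrear',cp(533,147,.037));f('blockLfront',cp(412,207,.037))
f('jar',cp(388,372,.064))
t=[cp(28,297,.045),cp(203,222,.045),cp(222,268,.045),cp(50,345,.045)]
for q in t: f('t',q)
f('timber',np.mean(t,0)); print(np.linalg.norm(t[0]-t[1]),np.linalg.norm(t[1]-t[2]))
f('spindletip',cp(615,250,.09)); f('spindletip60',cp(615,250,.06)); f('bat',cp(850,310,.042))
w=cloud('top',np.load('top0.npy'))
print('heights near vice'); print((w[198:232:3,300:336:3,2]*1000).round())
print((w[176:200:2,274:322:3,2]*1000).round())
E
```

```text
[0.7145 0.3143]
[ 0.6647 -0.2112]
[0.6217 0.321 ]
[ 0.5695 -0.2008]
L 0.5260784904321224 yaw -0.09718705657135832 O [0.62123446 0.05288341] res [(np.float64(-2.4917850611512904), np.float64(-0.7805451939672139)), (np.float64(-1.1627009198846139), np.float64(1.419188481291826)), (np.float64(2.491785061151244), np.float64(-3.140964373910492)), (np.float64(1.1627009198845428), np.float64(2.5023210865857664))]
arrowtip world [ 0.6446 -0.0929] rail mm 37.4 -142.8
pointer world [0.6543 0.0049] rail mm 37.6 -44.6
round world [0.6741 0.0644] rail mm 51.5 16.6
fin world [0.613  0.0376] rail mm -6.7 -16.1
knob world [ 0.5983 -0.0912] rail mm -8.9 -145.6
pivot world [ 0.6108 -0.0206] rail mm -3.3 -74.2
stopL world [0.5329 0.0656] rail mm -89.2 4.1
stopR world [0.5315 0.053 ] rail mm -89.3 -8.6
blockRrear world [ 0.6399 -0.043 ] rail mm 27.9 -93.6
blockLfront world [0.5867 0.0584] rail mm -34.9 2.1
jar world [0.4476 0.0777] rail mm -175.2 7.8
t world [0.5033 0.3787] rail mm -149.0 312.8
t world [0.5695 0.2339] rail mm -69.1 175.2
t world [0.5312 0.217 ] rail mm -105.5 154.6
t world [0.4637 0.358
[... 1155 characters left out ...]
  7.  5.  1. 10.  8. 14.  3.]
 [11. 15. 38. 82. 39. 36. 40. 30. 40. 33.  8.  2. 10.  9.  8. 11.]
 [ 9. 24. 39. 85. 40. 35. 37. 36. 31. 15. 13. 16. 13. 11. nan 13.]
 [11. 35. 40. 84. 36. 38. 37. 53. 53. 17. 18. 14. 14. 13. 15. 13.]
 [18. 35. 35. 79. 34. 35. 37. 61. 56. 59. 58. 56. 58. 78. 90. 16.]
 [17. 40. 43. 88. 33. 32. 33. 42. 40. 12. 18. 58. 59. 82. 93.  8.]
 [-0. 38. 33. 32. 35. 40. 37. 39. 42. 13. 13. 24. 16. 13. 18.  8.]
 [ 2. 48.  1. -8. 22. 39. 34. 37. 40. 18. 14. 15. 18. 12. 11. 15.]
 [-7. 40. -3. -3.  2.  0.  3. -1. -1. -3. -3.  1. -3.  7. 12. 14.]
 [-0. 46.  6. -0.  2.  1. -3.  1.  2. -6.  2. -2. -4.  1. -0. -1.]
 [ 4. 45.  0.  1.  1. -3. -2. -2. -3. -2. -0. -4. -5.  2.  1.  2.]]
```

Request:
step_arm(
  series=[
    [24, -38.5, -2, 0, 0, 0.0095, 0],
    [24, -38.5, -2, 0, 0, 0.0095, 0],
    [24, -38.5, -2, 0, 0, 0.0095, 0],
    [24, -38.5, -2, 0, 0, 0.0095, 0],
    [24, -38.5, -2, 0, 0, 0.0095, 0],
    [24, -38.5, -2, 0, 0, 0.0095, 0],
    [24, -38.5, -2, 0, 0, 0.0095, 0],
    [24, -38.5, -2, 0, 0, 0.0095, 0],
    [24, -38.5, -2, 0, 0, 0.0095, 0],
    [24, -38.5, -2, 0, 0, 0.0095, 0],
    [24, -38.5, -2, 0, 0, 0.0095, 0],
    [24, -38.5, -2, 0, 0, 0.0095, 0],
    [24, -38.5, -2, 0, 0, 0.0095, 0],
    [24, -38.5, -2, 0, 0, 0.0095, 0],
    [24, -38.5, -2, 0, 0, 0.0095, 0],
    [24, -38.5, -2, 0, 0, 0.0095, 0],
    [24, -38.5, -2, 0, 0, 0.0095, 0],
    [24, -38.5, -2, 0, 0, 0.0095, 0],
    [0, 0, 0, 0, 0, 0, 0],
    [0, 0, 0, 0, 0, 0, 0],
  ],
)

```text
clock: 2.1
tool_pos: [0.5983, -0.0918, 0.2019]
eef_rot: [0.051, 0.999, 0.0, -0.001]
contact_force: [0.1, 0.9, -0.5]
opening: 0.999
finger_force: 0.0
```

Request:
step_arm(
  series=[
    [0, 0, -17, 0, 0, 0, 0.45],
    [0, 0, -20, 0, 0, 0, 0.45],
    [0, 0, -20, 0, 0, 0, 0.45],
    [0, 0, -20, 0, 0, 0, 0.45],
    [0, 0, -20, 0, 0, 0, 0.45],
    [0, 0, -20, 0, 0, 0, 0.45],
    [0, 0, -18, 0, 0, 0, 0.45],
    [0, 0, 0, 0, 0, 0, 0.45],
  ],
)

```text
clock: 2.9
tool_pos: [0.5962, -0.0883, 0.0658]
eef_rot: [0.048, 0.999, 0.001, -0.003]
contact_force: [-0.7, 0.4, -0.2]
opening: 0.549
finger_force: 0.0
```

```bash
python3 - <<'E'
from h import *
im,d=snap('side','s1'); a=im[200:300,250:350]; cv2.imwrite('pics/c3.png',cv2.resize(a,None,fx=5,fy=5,interpolation=cv2.INTER_CUBIC))
E
```

```text
(no output)
```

View pics/c3.png

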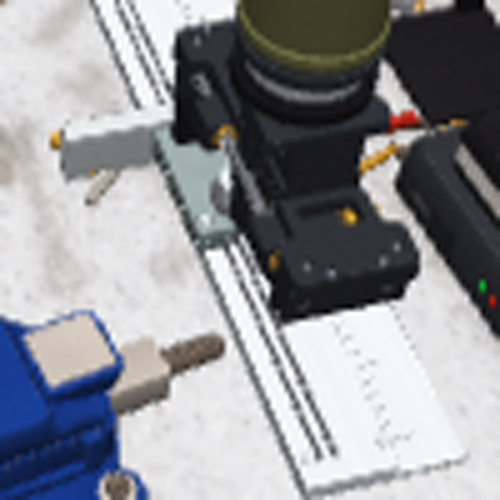

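The gripper hides the knob in this view, but it stands over the lever's line clear of the fin and vice, with no contact. I close on the knob.

Request:
step_arm(
  series=[
    [0, 0, 0, 0, 0, 0, 1],
    [0, 0, 0, 0, 0, 0, 1],
    [0, 0, 0, 0, 0, 0, 1],
    [0, 0, 0, 0, 0, 0, 1],
    [0, 0, 0, 0, 0, 0, 1],
    [0, 0, 0, 0, 0, 0, 1],
  ],
  force=30,
)

```text
clock: 3.55
tool_pos: [0.5987, -0.0933, 0.0686]
eef_rot: [0.05, 0.999, -0.002, 0.0]
contact_force: [-1.1, -5.6, 5.3]
opening: 0.232
finger_force: 30.0
```

Request:
step_arm(
  series=[
    [-5.5, 1, 0, 0, 0, 0, 1],
    [-5.5, 1, 0, 0, 0, 0, 1],
    [-10.7, 3.5, 0, 0, 0, 0, 1],
    [-10, 5.1, 0, 0, 0, 0, 1],
    [-9.1, 6.6, 0, 0, 0, 0, 1],
    [-8.1, 7.8, 0, 0, 0, 0, 1],
    [-6.8, 9, 0, 0, 0, 0, 1],
    [-5.4, 9.9, 0, 0, 0, 0, 1],
    [-3.8, 10.5, 0, 0, 0, 0, 1],
    [-1.2, 5.1, 0, 0, 0, 0, 1],
    [0, 0, 0, 0, 0, 0, 1],
    [0, 0, 0, 0, 0, 0, 1],
  ],
)

```text
clock: 4.75
tool_pos: [0.5331, -0.0308, 0.0683]
eef_rot: [0.049, 0.999, 0.0, 0.001]
contact_force: [-0.5, -1.3, 6.0]
opening: 0.204
finger_force: 28.2
```

Request:
step_arm(
  series=[
    [0, 0, 0, 0, 0, 0, 0.45],
    [0, 0, 0, 0, 0, 0, 0.45],
    [0, 0, 0, 0, 0, 0, 0.45],
    [0, 0, 20, 0, 0, 0, 0.45],
    [0, 0, 30, 0, 0, 0, 0.45],
    [0, 0, 40, 0, 0, 0, 0.45],
    [-30, 0, 40, 0, 0, 0, 0.45],
    [-40, 0, 20, 0, 0, 0, 0.45],
    [-40, 0, 0, 0, 0, 0, 0.45],
    [-40, 0, 0, 0, 0, 0, 0.45],
    [0, 0, 0, 0, 0, 0, 0.45],
  ],
)

```text
clock: 5.85
tool_pos: [0.375, -0.0319, 0.2175]
eef_rot: [0.049, 0.999, -0.001, -0.004]
contact_force: [-0.1, 0.2, -0.4]
opening: 0.55
finger_force: 0.0
```

```bash
python3 - <<'E'
from h import *
im,d=snap('top','t2'); a=im[160:225,250:350]
cv2.imwrite('pics/c4.png',cv2.resize(a,None,fx=8,fy=8,interpolation=cv2.INTER_CUBIC))
w=cloud('top',d); print((w[180:212:2,276:322:3,2]*1000).round()); print(r.get_state()['tool_pos'])
E
```

```text
[[ 33.  82.  40.  37.  40.  35.  33.  11.  11.  15.  11.   9.   7.   7.
    8.   5.]
 [ 37.  85.  32.  28.  39.  51.  40.  20.  13.  14.  15.  10.  18.  15.
    8.  15.]
 [ 40.  78.  29.  40.  39.  56.  56.  13.  15.  15.  17.  17.  18.  22.
   15.  17.]
 [ 38.  83.  37.  38.  30.  56.  56.  15.  14.  11.  15.  13.  14.  18.
   17.  10.]
 [ 35.  63.  42.  36.  29.  38.  54.  18.  19.  16.   9.  19.  14.  15.
   17.  18.]
 [ 35.  40.  36.  nan  38.  45.  55.  16.   9.  15.  11.  15.  20.  19.
   15.  15.]
 [  1.   5.   2.  13.  32.  40.  58.  18.  13.  15.  16.  14.  17.  17.
   15.  14.]
 [ -6.   5.  -1.  -2.  -2.  -0.  -0.  58.  -4.  -1.  -0.   2.   6.   8.
   20.  17.]
 [ -4.  -4.  -4.  -4.  -4.  -1.  -1.  63.   4.   1.   0.  -1.  -3.  -1.
   -1.  -4.]
 [ -1.   7.   3.  -6.   1.   1.  -3.  63.  86.  -4.  -2.  -6.   2.   3.
   -1.   6.]
 [ 11.  12.  -3.  -1.  -6.   5.   2.   6.  96.  -5.  -5.  -1.  -4.  -4.
   42.   2.]
 [ -5.  -0.   6.  -2.  -5.  -1.   1.   5.  93.  -6.   2.  -1.   1.  -9.
   43.  -3.]
 [  2.  -2.   4.   2.  -4.   4.  -1.   1.  -2.   4.  -2.   4.   4.  -6.
   41.   4.]
 [ -3.   3.   2.  -5.   0.  -3.  -8.   1.   3.  -1. -10.  -1.   0.  -5.
   42.   1.]
 [  1.  -6.  -2.   4.  -4.  -1.   3.   1.   1.  -4.  -6.  -4.  -2.  49.
   46.  49.]
 [ -3.  -2.   0.   4.  -2.   0.  -0.   5.  -0.   0.  -3.   1.  -6.  46.
   48.  46.]]
[ 0.37931354 -0.03130169  0.21779821]
```

View pics/c4.png

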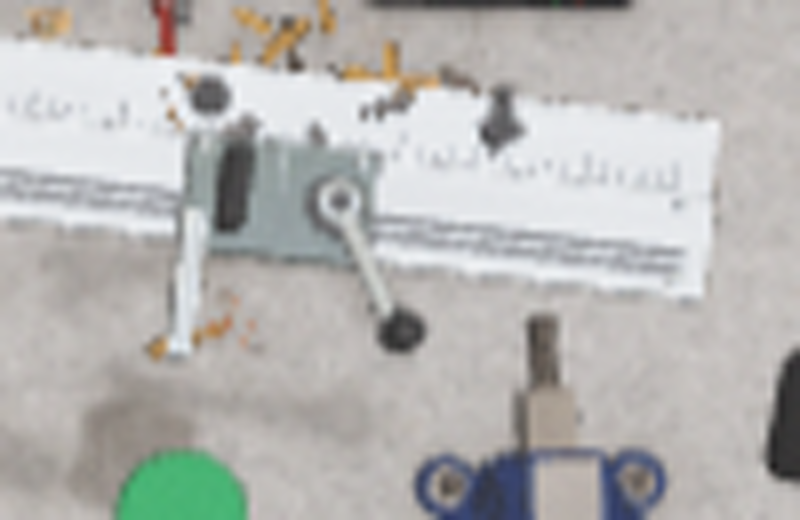

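The top crop shows the pivot at (340,200) and the knob at (400,330), so the lever is swung well out. The pointer is near (318,128), the arrow tip near (497,152) and the fin at (236,185). I compute the angle and the distance to go.

```bash
cat >> h.py <<'E'
ey=np.array([.097,.9953]); ex=np.array([ey[1],-ey[0]]); O=np.array([.6212,.0529])
def cq(u,v,z,ou=250,ov=160,s=8): return ray('top',(u+.5)/s-.5+ou,(v+.5)/s-.5+ov,z)[:2]
def rl(p): return np.array([(p-O)@ex,(p-O)@ey]).round(4)*1e3
E
python3 - <<'E'
from h import *
p=cq(340,201,.06);k=cq(400,331,.096);d=rl(k)-rl(p);print('piv',p,rl(p),'knob',k,rl(k),d,np.hypot(*d),np.arctan2(-d[0],-d[1]))
print('pointer',rl(cq(318,126,.024)),'arrow',rl(cq(495,152,.016)),'fin',cq(236,186,.085),rl(cq(236,186,.085)))
im=cv2.imread('pics/t2.png'); print(cv2.cvtColor(im,cv2.COLOR_BGR2GRAY)[172:183,282:316])
E
```

```text
piv [ 0.6122473  -0.00221457] [ -3.6 -55.7] knob [ 0.54280086 -0.0293689 ] [-70.1 -89.5] [-66.5 -33.8] 74.59684979943859 1.1005540891733432
pointer [ 39.5 -43.2] arrow [  38.  -139.5] fin [0.61593464 0.05368105] [-5.3  0.3]
[[232 234 232 232 232 232 232 232 232 232 233 232 232 232 229 162 172 133
  129 147 230 232 234 234 229 229 230 212 221 165  84 111 197 210]
 [233 233 232 233 232 230 232 233 232 232 231 232 229 162 172 119 130 127
  126 217 232 234 232 232 233 232 231 233 229 155 107 112 200 230]
 [233 232 232 231 231 231 231 230 232 231 231 230 227 132 204 124 211 212
  210 233 234 233 233 234 234 234 234 232 200 134 103 109 185 232]
 [178 232 232 232 232 231 212 174 232 232 231 230 229 214 230 208 231 231
  232 232 233 231 232 233 232 232 231 206 144 107  96 100 134 199]
 [213 219 228 222 228 230 179 124 183 231 232 231 232 231 232 232 231 231
  219 232 232 233 232 232 232 232 231 220  84 102  97  95 109 168]
 [193 159 177 195 202 209 177 129 147 232 231 218 232 218 233 233 233 230
  208 233 233 233 232 233 232 233 233 229 115  80 101 130 173 220]
 [160 146 152 175 170 170 163 146 158 196 190 189 193 205 207 220 233 220
  230 233 221 234 234 232 219 233 231 217 209 123 147 213 225 232]
 [155 153 156 178 155 154 151 154 160 157 156 162 165 197 155 167 219 200
  234 234 212 232 203 234 213 234 233 213 231 168 220 220 233 232]
 [154 154 157 183 152 153 152 155 155 156 156 152 152 205 160 172 225 227
  234 237 222 223 196 204 215 221 208 213 234 225 233 211 235 234]
 [156 157 158 172 156 156 156 158 153 144 146 154 153 177 164 186 230 232
  231 233 229 227 224 220 226 230 227 226 236 227 226 214 197 220]
 [155 157 156 168 154 155 154 131 125 146 169 157 136 155 170 218 230 230
  229 230 229 230 230 230 232 233 232 231 233 229 227 227 215 226]]
```

Request:
step_arm(
  series=[
    [33, 15, 0, 0, 0, 0, 0.45],
    [40, 15, 0, 0, 0, 0, 0.45],
    [40, 15, 0, 0, 0, 0, 0.45],
    [40, 15, 0, 0, 0, 0, 0.45],
    [40, 15, 0, 0, 0, 0, 0.45],
    [40, 10, 0, 0, 0, 0, 0.45],
    [0, 0, -40, 0, 0, 0, 0.45],
    [0, 0, -40, 0, 0, 0, 0.45],
    [0, 0, -30, 0, 0, 0, 0.45],
    [0, 0, -30, 0, 0, 0, 0.45],
    [0, 0, -26, 0, 0, 0, 0.45],
    [0, 0, 0, 0, 0, 0, 0.45],
    [0, 0, 0, 0, 0, 0, 1],
    [0, 0, 0, 0, 0, 0, 1],
    [0, 0, 0, 0, 0, 0, 1],
    [0, 0, 0, 0, 0, 0, 1],
    [0, 0, 0, 0, 0, 0, 1],
  ],
  force=30,
)

```text
clock: 7.6
tool_pos: [0.6162, 0.0543, 0.0528]
eef_rot: [0.049, 0.999, 0.0, 0.001]
contact_force: [-0.1, 0.5, 3.9]
opening: 0.154
finger_force: 30.0
```

```bash
python3 - <<'E'
from h import *
P=rl(ray('top',289.2,174.9,.024)[:2]);A=rl(ray('top',311.3,179.3,.016)[:2]);print(P,A,A-P)
s=r.get_state();print(s['tool_pos'],s['opening'],s['contact_force'])
E
```

```text
[ 41.3 -42.5] [  34.8 -139.2] [ -6.5 -96.7]
[0.61622482 0.05429071 0.05280055] 0.15366307095208878 [-0.05343926  0.54136627  3.89396009]
```

Request:
step_arm(
  series=[
    [-1, -10.2, 0, 0, 0, 0, 1],
    [-1.4, -14, 0, 0, 0, 0, 1],
    [-1.4, -14, 0, 0, 0, 0, 1],
    [-1.4, -14, 0, 0, 0, 0, 1],
    [-1.4, -14, 0, 0, 0, 0, 1],
    [-1.4, -14, 0, 0, 0, 0, 1],
    [-1.4, -14, 0, 0, 0, 0, 1],
    [0, -2, 0, 0, 0, 0, 1],
    [0, 0, 0, 0, 0, 0, 1],
    [0, 0, 0, 0, 0, 0, 1],
    [0, 0, 0, 0, 0, 0, 1],
  ],
)

```text
clock: 8.7
tool_pos: [0.6067, -0.0429, 0.0527]
eef_rot: [0.05, 0.999, -0.0, 0.001]
contact_force: [-0.1, -1.3, 5.3]
opening: 0.155
finger_force: 30.0
```

Request:
step_arm(
  series=[
    [0, 0, 0, 0, 0, 0, 0.45],
    [0, 0, 0, 0, 0, 0, 0.45],
    [0, 0, 0, 0, 0, 0, 0.45],
    [0, 0, 20, 0, 0, 0, 0.45],
    [0, 0, 40, 0, 0, 0, 0.45],
    [0, 0, 50, 0, 0, 0, 0.45],
    [0, 0, 50, 0, 0, 0, 0.45],
    [-40, 0, 6, 0, 0, 0, 0.45],
    [-50, 0, 0, 0, 0, 0, 0.45],
    [-50, 0, 0, 0, 0, 0, 0.45],
    [-50, 0, 0, 0, 0, 0, 0.45],
    [-40, 0, 0, 0, 0, 0, 0.45],
    [0, 0, 0, 0, 0, 0, 0.45],
  ],
)

```text
clock: 10.0
tool_pos: [0.3684, -0.0434, 0.2175]
eef_rot: [0.049, 0.999, -0.001, -0.004]
contact_force: [0.2, -0.1, -0.1]
opening: 0.548
finger_force: 0.0
```

```bash
python3 - <<'E'
from h import *
im,d=snap('top','t3'); a=im[160:225,250:350]
cv2.imwrite('pics/c5.png',cv2.resize(a,None,fx=8,fy=8,interpolation=cv2.INTER_CUBIC))
g=cv2.cvtColor(im,cv2.COLOR_BGR2GRAY); print(g[170:188,302:322]); print(r.get_state()['tool_pos'])
E
```

```text
[[151 170 177 148 127 116 122 145 184 177 152 153 170 183 189 189 187 191
  188 189]
 [216 223 230 226 200 199 196 126 188 135 100 113 161 183 188 191 189 192
  189 186]
 [231 231 234 234 229 230 230 209 221 166  84 105 197 210 210 194 170 194
  163 181]
 [233 232 232 233 232 232 232 232 229 153 104 110 199 229 229 225 216 223
  215 230]
 [234 233 233 233 234 233 233 232 203 134 103 106 186 233 232 232 231 232
  230 234]
 [233 232 232 232 233 233 231 205 144 111  97  99 135 198 234 233 234 234
  233 234]
 [233 232 231 232 233 232 232 217  83 103  96  96 108 167 233 232 233 234
  233 234]
 [232 231 232 233 233 232 232 228 116  76 100 128 172 220 233 232 233 233
  232 232]
 [219 233 234 231 218 233 226 215 208 120 149 212 223 232 232 232 233 232
  231 232]
 [170 218 199 209 211 228 217 220 231 168 220 218 232 232 232 231 231 231
  230 232]
 [110 135 122 170 178 189 172 183 196 169 215 182 234 233 220 232 200 232
  218 232]
 [ 72  71  76 121 151 157 160 151 157 161 175 160 192 198 184 190 159 199
  209 234]
 [ 58  67  75 119 154 154 179 154 151 157 155 155 156 160 158 161 197 181
  201 217]
 [ 61  68  73 122 152 157 181 152 154 153 157 157 155 153 155 159 205 175
  205 224]
 [ 63  71  72 124 155 155 173 154 155 152 156 154 137 134 144 154 169 162
  199 232]
 [ 64  72  75 147 155 158 177 156 155 154 132 122 149 190 207 158 155 160
  221 231]
 [ 68  72  77 154 154 156 167 154 155 139 109 139 193 173 177 198 166 174
  230 230]
 [ 71  71  83 157 159 154 158 153 150 116 109 183 187 117 119 179 162 179
  231 231]]
[ 0.37302572 -0.04278385  0.21787592]
```

View pics/c5.png

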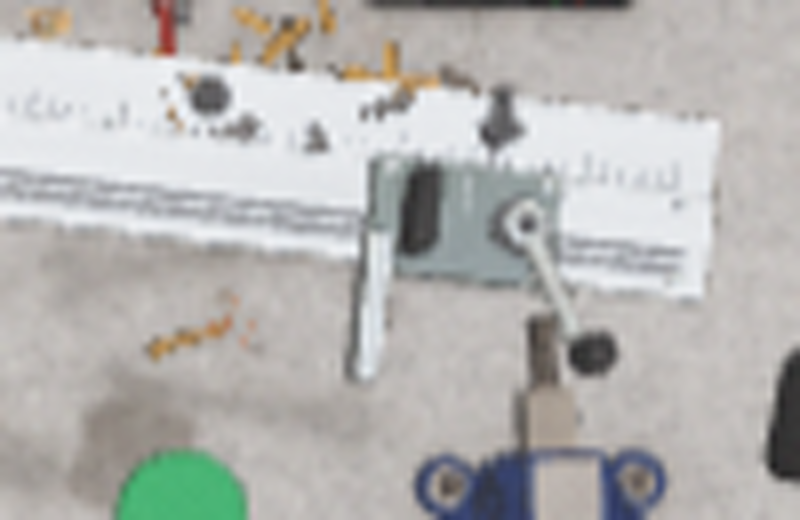

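My earlier "pointer" at (318,130) is debris, because it did not move with the carriage. The carriage's engraved centre line is at about (472,190) and its rear edge runs from (372,157) to (560,178), so the true pointer is near (468,160), short of the arrow tip at (495,152). I measure this properly, using the side view too.

```bash
python3 - <<'E'
from h import *
print('arrow',rl(ray('top',311.35,179.2,.016)[:2]))
for v in (182,184,186): print('stripe',rl(ray('top',308.1,v,.037)[:2]))
g=cv2.imread('pics/t3.png',0).astype(int)
print('pointer guess',rl(ray('top',308.3,179.5,.024)[:2]))
print('blk',rl(cq(372,157,.037)),rl(cq(560,177,.037)),rl(cq(553,285,.037)))
print('fin',rl(cq(421,209,.085)),'piv',rl(cq(523,222,.06)),'knob',rl(cq(591,354,.096)))
# side projection
K,T,_=cal('side')
def pj(p):
    c=T[:3,:3].T@(np.array(p)-T[:3,3]); return K[0,2]-K[0,0]*c[0]/c[2],K[1,2]+K[1,1]*c[1]/c[2]
w=lambda x,y,z:[*(O+ex*x/1e3+ey*y/1e3),z]
u,v=pj(w(36,-140,.016)); print(u,v, pj(w(36,-155,.024)), pj(w(36,-125,.024)))
im,d=snap('side','s3'); u=int(u);v=int(v)
cv2.imwrite('pics/c6.png',cv2.resize(im[v-24:v+20,u-36:u+24],None,fx=12,fy=12,interpolation=cv2.INTER_CUBIC)); print('off',u-36,v-24)
E
```

```text
arrow [  35.2 -139.4]
stripe [  18.7 -123.9]
stripe [  10.2 -124.8]
stripe [   1.8 -125.7]
pointer guess [  31.2 -125.5]
blk [ 24.6 -72.2] [  25.7 -171.8] [ -31.6 -174. ]
fin [ -5.9 -94.8] piv [  -3.2 -151.1] knob [ -70.2 -186.2]
315.2600729219462 258.48119231230635 (np.float64(317.5720395573618), np.float64(260.8302725739506)) (np.float64(313.7010804557202), np.float64(252.94273503510408))
off 279 234
```

View pics/c6.png

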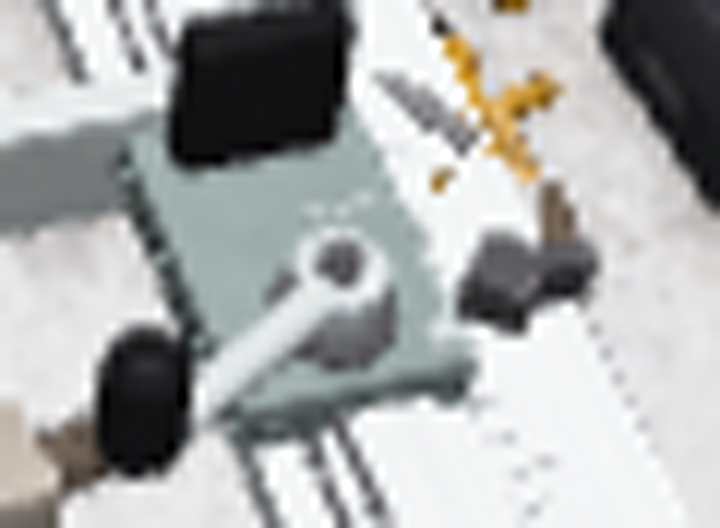

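The side crop shows the arrow tip at (460,305) and the middle of the carriage's rear edge near (415,235), so the carriage must go about 16 mm further right.

Request:
step_arm(
  series=[
    [40, 0, 0, 0, 0, 0, 0.45],
    [50, 0, 0, 0, 0, 0, 0.45],
    [50, 0, 0, 0, 0, 0, 0.45],
    [50, 0, 0, 0, 0, 0, 0.45],
    [40, 0, -6, 0, 0, 0, 0.45],
    [0, 0, -40, 0, 0, 0, 0.45],
    [0, 0, -50, 0, 0, 0, 0.45],
    [0, 0, -40, 0, 0, 0, 0.45],
    [0, 0, -30, 0, 0, 0, 0.45],
    [0, 0, 0, 0, 0, 0, 0.45],
    [0, 0, 0, 0, 0, 0, 1],
    [0, 0, 0, 0, 0, 0, 1],
    [0, 0, 0, 0, 0, 0, 1],
    [0, 0, 0, 0, 0, 0, 1],
    [-0.4, -4, 0, 0, 0, 0, 1],
    [-0.4, -4, 0, 0, 0, 0, 1],
    [-0.4, -4, 0, 0, 0, 0, 1],
    [-0.4, -3.9, 0, 0, 0, 0, 1],
    [0, 0, 0, 0, 0, 0, 1],
    [0, 0, 0, 0, 0, 0, 1],
  ],
)

```text
clock: 12.1
tool_pos: [0.6055, -0.057, 0.053]
eef_rot: [0.049, 0.999, 0.001, 0.001]
contact_force: [-0.8, 1.5, 6.7]
opening: 0.156
finger_force: 30.0
```

Request:
step_arm(
  series=[
    [0, 0, 0, 0, 0, 0, 0.45],
    [0, 0, 0, 0, 0, 0, 0.45],
    [0, 0, 0, 0, 0, 0, 0.45],
    [0, 0, 20, 0, 0, 0, 0.45],
    [0, 0, 40, 0, 0, 0, 0.45],
    [0, 0, 50, 0, 0, 0, 0.45],
    [0, 0, 50, 0, 0, 0, 0.45],
    [-40, 0, 6, 0, 0, 0, 0.45],
    [-50, 0, 0, 0, 0, 0, 0.45],
    [-50, 0, 0, 0, 0, 0, 0.45],
    [-50, 0, 0, 0, 0, 0, 0.45],
    [-40, 0, 0, 0, 0, 0, 0.45],
    [0, 0, 0, 0, 0, 0, 0.45],
  ],
)

```text
clock: 13.4
tool_pos: [0.3667, -0.0594, 0.2175]
eef_rot: [0.05, 0.999, -0.002, -0.004]
contact_force: [0.7, -0.4, -0.0]
opening: 0.547
finger_force: 0.0
```

```bash
python3 - <<'E'
from h import *
G=[]
for i in range(6):
    im,d=r.snapshot('top'); G.append(im.astype(float))
im=np.mean(G,0); cv2.imwrite('pics/t4.png',im)
g=im.mean(2); print(g[174:190,298:324].round().astype(int))
cv2.imwrite('pics/c7.png',cv2.resize(im[166:196,288:338].astype(np.uint8),None,fx=16,fy=16,interpolation=cv2.INTER_CUBIC))
E
```

```text
[[213 212 212 234 234 234 234 234 234 235 234 233 203 133 102 107 186 234
  234 233 232 232 232 234 234 230]
 [232 232 233 233 233 233 233 233 234 234 233 207 143 109  97  99 135 200
  235 234 234 234 234 234 234 234]
 [233 231 219 233 233 233 233 233 233 234 233 217  83 103  96  99 109 168
  234 234 234 234 234 234 234 234]
 [233 231 210 232 233 233 233 233 233 233 233 229 116  79 102 130 172 221
  234 233 234 233 233 233 233 233]
 [233 221 230 234 222 234 234 232 221 233 232 218 209 122 150 215 224 233
  233 233 233 233 233 233 233 233]
 [219 194 196 185 170 218 200 210 214 236 234 213 230 201 210 220 234 233
  232 232 232 232 232 232 231 212]
 [222 188 133 171 180 175 162 166 148 182 180 176 190 176 197 178 235 234
  222 233 203 232 219 233 230 204]
 [228 189 134 181 185 153 131 102  73  92  97 154 156 167 176 155 192 198
  184 191 159 194 186 215 206 210]
 [228 188 145 163 163 149  85  57  62  68  74 152 155 172 169 153 152 158
  158 156 151 157 166 187 179 198]
 [227 180 146 153 154 147  57  55  65  69  81 152 155 166 156 153 152 154
  154 155 155 154 160 188 190 177]
 [223 153 150 153 155 148  54  56  67  71  84 154 156 177 153 155 154 155
  155 153 133 154 154 150 171 183]
 [224 123 157 154 154 126  53  57  70  72  97 154 156 173 154 154 155 155
  136 125 136 154 148 143 158 178]
 [206 117 158 155 153 116  53  56  74  70 102 154 156 168 155 155 152 131
  108 174 190 178 197 165 160 197]
 [155 107 160 155 153 116  54  60  74  72 118 155 155 159 156 154 151 108
  116 204 158 138 184 203 163 210]
 [173 102 158 156 152  98  53  62  73  73 125 156 155 156 155 152 128 104
  135 206 103 103 149 215 152 198]
 [149 114 183 173 157  73  54  65  71  71 124 157 155 155 154 154 141 102
  117 208 143 134 180 194 145 199]][ WARN:0@1.873] global loadsave.cpp:1063 imwrite_ Unsupported depth image for selected encoder is fallbacked to CV_8U.
```

View pics/c7.png

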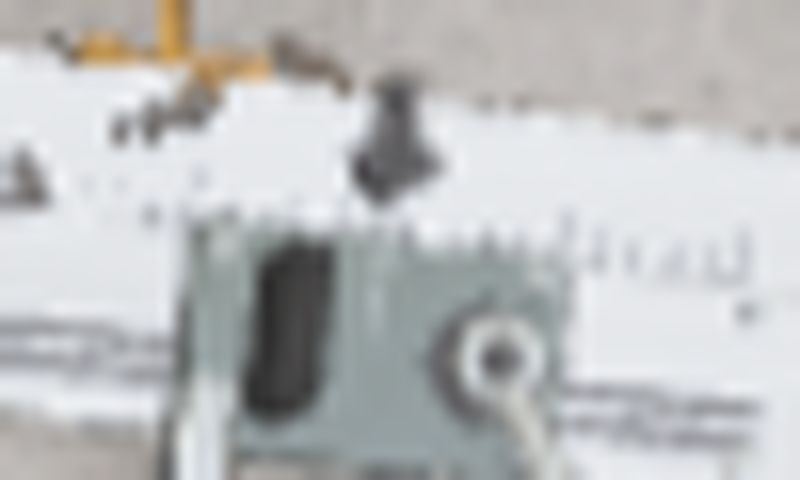

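```bash
python3 - <<'E'
from h import *
for u,v in((311.5,181),(311.2,184),(310.95,186)): print(rl(ray('top',u,v,.037)[:2]))
print('ptr',rl(ray('top',311.5,179,.024)[:2]),'arrow',rl(ray('top',311.4,179,.016)[:2]),rl(ray('top',311.6,179,.016)[:2]))
f=lambda u,v:rl(cq(u,v,.037,288,166,16))
print('blk rear',f(190,222),f(570,255)); print('fin',rl(cq(288,330,.085,288,166,16)),'piv',rl(cq(500,358,.06,288,166,16)))
im=cv2.imread('pics/t4.png'); cv2.imwrite('pics/d.png',im)
E
```

```text
[  24.6 -137.7]
[  11.8 -137.8]
[   3.2 -137.6]
ptr [  35.  -138.8] arrow [  36.1 -139.5] [  36.2 -140.4]
blk rear [ 25.3 -86.3] [  28.5 -186.7]
fin [  -6.2 -108.5] piv [  -3.8 -167.2]
```

Request:
step_arm(
  series=[
    [40, 0, 0, 0, 0, 0, 0.45],
    [50, 0, 0, 0, 0, 0, 0.45],
    [50, 0, 0, 0, 0, 0, 0.45],
    [50, 0, 0, 0, 0, 0, 0.45],
    [40, 0, -6, 0, 0, 0, 0.45],
    [0, 0, -40, 0, 0, 0, 0.45],
    [0, 0, -50, 0, 0, 0, 0.45],
    [0, 0, -40, 0, 0, 0, 0.45],
    [0, 0, -30, 0, 0, 0, 0.45],
    [0, 0, 0, 0, 0, 0, 0.45],
    [0, 0, 0, 0, 0, 0, 1],
    [0, 0, 0, 0, 0, 0, 1],
    [0, 0, 0, 0, 0, 0, 1],
    [0, 0, 0, 0, 0, 0, 1],
    [-0.1, -1, 0, 0, 0, 0, 1],
    [-0.1, -1.2, 0, 0, 0, 0, 1],
    [0, 0, 0, 0, 0, 0, 1],
    [0, 0, 0, 0, 0, 0, 1],
    [0, 0, 0, 0, 0, 0, 1],
    [0, 0, 0, 0, 0, 0, 1],
  ],
)

```text
clock: 15.7
tool_pos: [0.6054, -0.0581, 0.053]
eef_rot: [0.049, 0.999, 0.001, 0.001]
contact_force: [-1.3, 4.5, 6.8]
opening: 0.153
finger_force: 30.0
```

Request:
step_arm(
  series=[
    [0, 0, 0, 0, 0, 0, 0.45],
    [0, 0, 0, 0, 0, 0, 0.45],
    [0, 0, 0, 0, 0, 0, 0.45],
    [0, 0, 20, 0, 0, 0, 0.45],
    [0, 0, 40, 0, 0, 0, 0.45],
    [0, 0, 50, 0, 0, 0, 0.45],
    [0, 0, 50, 0, 0, 0, 0.6],
    [-40, 0, 6, 0, 0, 0, 0.8],
    [-50, 0, 0, 0, 0, 0, 1],
    [-50, 0, 0, 0, 0, 0, 1],
    [-50, 0, 0, 0, 0, 0, 1],
    [-40, 0, 0, 0, 0, 0, 1],
    [0, 0, 0, 0, 0, 0, 1],
  ],
)

```text
clock: 17.0
tool_pos: [0.3665, -0.0617, 0.2175]
eef_rot: [0.05, 0.999, -0.002, -0.005]
contact_force: [0.3, 0.0, 0.2]
opening: 0.004
finger_force: 0.0
```

```bash
python3 - <<'E'
from h import *
im,d=snap('top','t5')
g=im.astype(float).mean(2); print(g[178:188,306:318].round().astype(int))
a=cv2.imread('pics/t4.png').astype(np.float32).mean(2)[183:193,300:325]; b=g.astype(np.float32)[183:193,300:325]
print(cv2.phaseCorrelate(a,b)); print(r.get_state()['tool_pos'])
w=cloud('top',d); m=(w[...,2]>.075)&(w[...,0]>.5)&(w[...,0]<.57)&(w[...,1]>-.2)&(w[...,1]<-.1); print('knob',np.nanmean(w[m],0),m.sum(),np.argwhere(m).mean(0)); v,u=np.argwhere(m).mean(0)
k=ray('top',u,v,.096)[:2]; print(k,rl(k))
E
```

```text
[[220 234 231 216 207 121 149 215 223 234 233 232]
 [213 235 234 211 233 179 203 220 233 233 231 232]
 [150 181 180 177 195 168 212 177 235 234 222 232]
 [ 71  91  98 153 158 160 185 154 192 198 183 194]
 [ 61  65  73 131 154 156 178 152 152 159 157 155]
 [ 62  67  75 142 153 156 174 152 152 153 156 156]
 [ 61  67  76 153 153 164 167 152 154 155 153 156]
 [ 63  70  81 156 155 170 159 154 154 152 128 124]
 [ 71  71  86 155 157 168 155 156 154 138 111 142]
 [ 75  67  86 155 157 160 154 153 150 117 107 196]]
((0.5287513498100278, -0.20883231237150746), 0.9826011905670166)
[ 0.37117382 -0.06117355  0.21784933]
knob [ 0.53288221 -0.14315166  0.09144679] 25 [204.08 327.56]
[ 0.53260833 -0.14221518] [ -69.2 -202.8]
```

Request:
step_arm(
  series=[
    [30, -20, 0, 0, 0, 0, 1],
    [35, -25, 0, 0, 0, 0, 1],
    [35, -25, 0, 0, 0, 0, 1],
    [29, -19, 0, 0, 0, 0, 1],
    [0, 0, -40, 0, 0, 0, 1],
    [0, 0, -40, 0, 0, 0, 1],
    [0, 0, -40, 0, 0, 0, 1],
    [0, 0, -27, 0, 0, 0, 1],
    [0, 0, 0, 0, 0, 0, 1],
    [0, 0, 0, 0, 0, 0, 1],
  ],
  force=20,
)

```text
clock: 18.05
tool_pos: [0.5043, -0.1495, 0.0707]
eef_rot: [0.049, 0.999, -0.0, 0.0]
contact_force: [0.2, 0.4, -0.3]
opening: 0.005
finger_force: 0.0
```

Request:
step_arm(
  series=[
    [5, -0.5, 0, 0, 0, 0, 1],
    [4, -0.4, 0, 0, 0, 0, 1],
    [3, -0.3, 0, 0, 0, 0, 1],
    [2.4, -5, 0, 0, 0, 0, 1],
    [2.4, -5, 0, 0, 0, 0, 1],
    [3.1, -4.7, 0, 0, 0, 0, 1],
    [3.2, -4.7, 0, 0, 0, 0, 1],
    [3.8, -4.1, 0, 0, 0, 0, 1],
    [3.8, -4.1, 0, 0, 0, 0, 1],
    [4.4, -3.5, 0, 0, 0, 0, 1],
    [4.4, -3.5, 0, 0, 0, 0, 1],
  ],
)

```text
clock: 19.15
tool_pos: [0.5391, -0.1879, 0.0715]
eef_rot: [0.05, 0.999, -0.002, -0.004]
contact_force: [-8.1, -3.0, 4.6]
opening: 0.007
finger_force: 3.9
```

Request:
step_arm(
  series=[
    [4.9, -2.8, 0, 0, 0, 0, 1],
    [4.9, -2.8, 0, 0, 0, 0, 1],
    [5.2, -2, 0, 0, 0, 0, 1],
    [5.3, -2, 0, 0, 0, 0, 1],
    [5.5, -1.2, 0, 0, 0, 0, 1],
    [5.5, -1.2, 0, 0, 0, 0, 1],
    [4, -0.5, 0, 0, 0, 0, 1],
    [3, -0.3, 0, 0, 0, 0, 1],
    [0, 0, 0, 0, 0, 0, 1],
    [0, 0, 0, 0, 0, 0, 1],
  ],
)

```text
clock: 20.15
tool_pos: [0.5737, -0.2032, 0.0709]
eef_rot: [0.051, 0.999, -0.003, -0.007]
contact_force: [-12.9, -6.9, 6.4]
opening: 0.009
finger_force: 6.9
```

Request:
step_arm(
  series=[
    [2, -0.2, 0, 0, 0, 0, 1],
    [2, -0.2, 0, 0, 0, 0, 1],
    [2, -0.2, 0, 0, 0, 0, 1],
    [0, 0, 0, 0, 0, 0, 1],
    [0, 0, 0, 0, 0, 0, 1],
  ],
)

```text
clock: 20.65
tool_pos: [0.5741, -0.2034, 0.0706]
eef_rot: [0.051, 0.999, -0.004, -0.013]
contact_force: [-23.9, -5.0, 15.6]
opening: 0.008
finger_force: 12.3
```

Request:
step_arm(
  series=[
    [-12, 1, 0, 0, 0, 0, 1],
    [-15, 2, 0, 0, 0, 0, 1],
    [0, 0, 40, 0, 0, 0, 1],
    [0, 0, 50, 0, 0, 0, 1],
    [0, 0, 50, 0, 0, 0, 0],
    [-40, 10, 10, 0, 0, 0, 0],
    [-40, 30, 0, 0, 0, 0, 0],
    [-40, 30, 0, 0, 0, 0, 0],
    [-40, 30, 0, 0, 0, 0, 0],
    [0, 48, 0, 0, 0, 0, 0],
    [0, 48, 0, 0, 0, 0, 0],
    [0, 0, 0, 0, 0, 0, 0],
  ],
)

```text
clock: 21.85
tool_pos: [0.4019, 0.0079, 0.2225]
eef_rot: [0.043, 0.999, 0.002, 0.003]
contact_force: [0.8, -0.6, -0.2]
opening: 0.704
finger_force: 0.0
```

```bash
python3 - <<'E'
from h import *
im,d=snap('top','t6'); print(r.get_state()['tool_pos'])
g=im.astype(np.float32).mean(2); print(g[178:188,306:318].round().astype(int))
b=cv2.imread('pics/t5.png').astype(np.float32).mean(2)
for n in('t4','t5'):
    a=cv2.imread(f'pics/{n}.png').astype(np.float32).mean(2); print(n,cv2.phaseCorrelate(a[182:193,300:316].copy(),g[182:193,300:316].copy()))
cv2.imwrite('pics/c8.png',cv2.resize(im[160:240,195:345],None,fx=5.3,fy=5.3,interpolation=cv2.INTER_CUBIC))
E
```

```text
[0.40139329 0.00412533 0.22211689]
[[222 233 232 216 207 123 148 215 225 234 233 233]
 [213 235 235 212 233 183 205 221 234 233 232 232]
 [149 181 182 177 198 169 212 179 235 234 223 232]
 [ 73  91  99 153 160 158 185 156 191 198 185 192]
 [ 59  64  74 131 153 156 170 152 153 158 159 157]
 [ 62  67  74 144 153 155 166 150 153 153 154 157]
 [ 66  69  76 153 155 166 168 151 152 156 155 155]
 [ 68  72  82 155 158 167 160 154 155 155 131 127]
 [ 70  68  83 153 155 158 154 155 154 137 111 148]
 [ 72  68  81 156 154 152 153 154 154 117 104 196]]
t4 ((0.2018879656272654, -0.16125096558971297), 1.0224467019240062)
t5 ((0.061958073785337575, -0.05828234510139829), 1.0384335853159428)
```

View pics/c8.png

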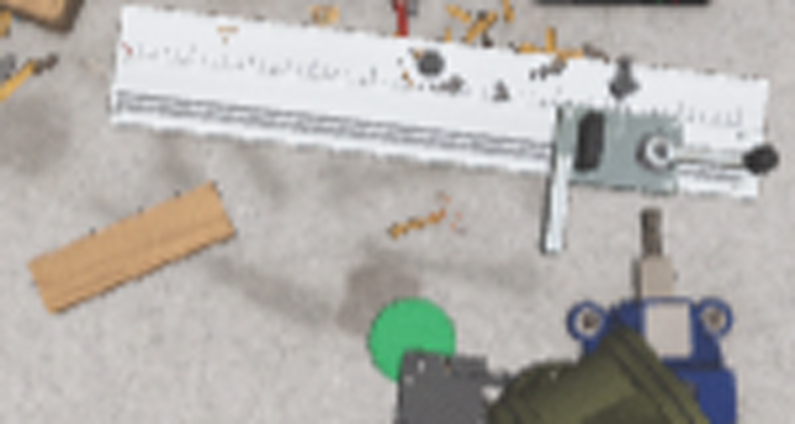

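The view confirms the lever is locked along the rail with its knob at (762,160), and the pointer is under the arrow tip at (622,98). The timber is untouched at (130,247). Next I go to the timber.

Request:
step_arm(
  series=[
    [9.7, 24.4, 0, 0, 0, -0.0873, 0],
    [9.7, 24.4, 0, 0, 0, -0.0873, 0],
    [9.7, 24.4, 0, 0, 0, -0.0873, 0],
    [9.7, 24.4, 0, 0, 0, -0.0873, 0],
    [9.7, 24.4, 0, 0, 0, -0.0873, 0],
    [9.7, 24.4, 0, 0, 0, -0.0873, 0],
    [9.7, 24.4, 0, 0, 0, -0.0873, 0],
    [9.7, 24.4, 0, 0, 0, -0.0873, 0],
    [9.7, 24.4, 0, 0, 0, -0.0873, 0],
    [9.7, 24.4, 0, 0, 0, -0.0873, 0],
    [9.7, 24.4, 0, 0, 0, -0.0873, 0],
    [9.7, 24.4, 0, 0, 0, -0.0873, 0],
    [0, 0, 0, 0, 0, 0, 0],
    [0, 0, 0, 0, 0, 0, 0],
  ],
)

```text
clock: 23.3
tool_pos: [0.5173, 0.2918, 0.2209]
eef_rot: [0.543, 0.84, -0.0, 0.0]
contact_force: [-0.2, -0.7, 0.5]
opening: 1.002
finger_force: 0.0
```

```bash
python3 - <<'E'
from h import *
from scipy.spatial.transform import Rotation as R
s=r.get_state(); y=R.from_quat(s['eef_rot']).as_matrix(); print(s['tool_pos'],s['q'].round(2),'tooly',y[:,1],np.degrees(np.arctan2(y[1,1],y[0,1])),'z',y[:,2])
im=cv2.imread('pics/t6.png'); h=cv2.cvtColor(im,cv2.COLOR_BGR2HSV)[185:225,195:245]
m=((h[...,0]>8)&(h[...,0]<25)&(h[...,1]>70)).astype(np.uint8); m=cv2.morphologyEx(m,cv2.MORPH_OPEN,np.ones((3,3)))
c=max(cv2.findContours(m,0,2)[0],key=cv2.contourArea); b=cv2.boxPoints(cv2.minAreaRect(c))+[195,185]; print(b)
p=np.array([ray('top',u,v,.045)[:2] for u,v in b]); print(p.round(4),p.mean(0),[np.linalg.norm(p[i]-p[i-1]) for i in range(2)])
for i in range(2):
    e=p[i]-p[i-1]; print(np.degrees(np.arctan2(e[1],e[0])))
E
```

```text
[0.51725424 0.29179429 0.22094538] [-0.56  0.66 -0.05  1.69  0.04  0.79 -0.21] tooly [9.11472206e-01 4.11361657e-01 6.66496576e-05] 24.290400747222826 z [ 3.58027085e-04 -6.31274434e-04 -9.99999737e-01]
[[199.53417778 209.02861977]
 [234.49124908 193.8298912 ]
 [238.79967499 203.73927116]
 [203.84260559 218.93799973]]
[[0.5031 0.3815]
 [0.5701 0.2369]
 [0.5289 0.2178]
 [0.4622 0.362 ]] [0.51609044 0.29953789] [np.float64(0.04530340667714417), np.float64(0.15931864475287286)]
25.414657972407067
-65.12925963630113
```

Request:
step_arm(
  series=[
    [-1, 7, -30, 0, 0, 0.012, 0],
    [0, 0, -40, 0, 0, 0, 0],
    [0, 0, -40, 0, 0, 0, 0],
    [0, 0, -40, 0, 0, 0, 0],
    [0, 0, -30, 0, 0, 0, 0],
    [0, 0, -18, 0, 0, 0, 0],
    [0, 0, 0, 0, 0, 0, 0],
    [0, 0, 0, 0, 0, 0, 1],
    [0, 0, 0, 0, 0, 0, 1],
    [0, 0, 0, 0, 0, 0, 1],
    [0, 0, 0, 0, 0, 0, 1],
    [0, 0, 0, 0, 0, 0, 1],
  ],
  force=15,
)

```text
clock: 24.5
tool_pos: [0.5157, 0.3005, 0.0234]
eef_rot: [0.537, 0.843, 0.0, 0.0]
contact_force: [-0.2, 1.1, 0.6]
opening: 0.57
finger_force: 0.0
```

Request:
step_arm(
  series=[
    [0, 0, 0, 0, 0, 0, 1],
    [0, 0, 0, 0, 0, 0, 1],
    [0, 0, 0, 0, 0, 0, 1],
  ],
  force=15,
)

```text
clock: 24.8
tool_pos: [0.5163, 0.3008, 0.0233]
eef_rot: [0.537, 0.843, 0.001, 0.0]
contact_force: [1.1, 0.9, 5.3]
opening: 0.51
finger_force: 15.0
```

Request:
step_arm(
  series=[
    [5.5, -14.2, 0, 0, 0, -0.0534, 1],
    [5.5, -14.2, 0, 0, 0, -0.0534, 1],
    [5.5, -14.2, 0, 0, 0, -0.0534, 1],
    [5.5, -14.2, 0, 0, 0, -0.0534, 1],
    [5.5, -14.2, 0, 0, 0, -0.0534, 1],
    [5.5, -14.2, 0, 0, 0, -0.0534, 1],
    [5.5, -14.2, 0, 0, 0, -0.0534, 1],
    [5.5, -14.2, 0, 0, 0, -0.0534, 1],
    [5.5, -14.2, 0, 0, 0, -0.0534, 1],
    [5.5, -14.2, 0, 0, 0, -0.0534, 1],
    [0, 0, 0, 0, 0, 0, 1],
  ],
)

```text
clock: 25.9
tool_pos: [0.5718, 0.1562, 0.0233]
eef_rot: [0.742, 0.67, 0.0, 0.001]
contact_force: [1.4, -1.7, 5.6]
opening: 0.508
finger_force: 15.0
```

```bash
cat >> h.py <<'E'
def timber(n='top'):
    im,d=r.snapshot(n); h=cv2.cvtColor(im,cv2.COLOR_BGR2HSV)
    s=r.get_state(); from scipy.spatial.transform import Rotation as R
    y=R.from_quat(s['eef_rot']).as_matrix()[:,1]
    print('tcp',s['tool_pos'],rl(s['tool_pos'][:2]),'tooly deg',np.degrees(np.arctan2(y[1],y[0])),'F',s['contact_force'].round(1),'op',s['opening'])
    return im,d,h
E
python3 - <<'E'
from h import *
im,d,h=timber(); cv2.imwrite('pics/t7.png',im)
m=((h[...,0]>8)&(h[...,0]<25)&(h[...,1]>70)); print(m[185:230,195:300].sum(), np.argwhere(m[185:230,220:300]).mean(0)+[185,220])
E
```

```text
tcp [0.5717175  0.15620038 0.02331926] [-59.3  98. ] tooly deg -5.798571285741095 F [ 1.7 -2.2  7.1] op 0.5060943817187541
86 [193.90697674 243.15116279]
```

Request:
step_arm(
  series=[
    [-1, -10.5, 0, 0, 0, 0, 1],
    [-1.4, -14, 0, 0, 0, 0, 1],
    [-1.4, -14, 0, 0, 0, 0, 1],
    [-1.4, -14, 0, 0, 0, 0, 1],
    [-1.4, -14, 0, 0, 0, 0, 1],
    [-1.4, -14, 0, 0, 0, 0, 1],
    [-1.3, -15, 0, 0, 0, 0.003, 1],
    [0, 0, 0, 0, 0, 0, 1],
    [4, -0.4, 0, 0, 0, 0, 1],
    [3, -0.3, 0, 0, 0, 0, 1],
    [0, 0, 0, 0, 0, 0, 1],
  ],
)

```text
clock: 27.05
tool_pos: [0.5614, 0.0608, 0.023]
eef_rot: [0.74, 0.673, -0.006, -0.004]
contact_force: [-10.0, -1.2, 17.1]
opening: 0.51
finger_force: 15.0
```

```bash
python3 - <<'E'
from h import *
for n in('side','top'):
    im,d,h=timber(n); w=cloud(n,d)
    m=((h[...,0]>8)&(h[...,0]<25)&(h[...,1]>70)&(w[...,0]>.48)&(w[...,0]<.62)&(w[...,1]>-.1)&(w[...,1]<.2)&(w[...,2]>-.02)&(w[...,2]<.07))
    m=cv2.morphologyEx(m.astype(np.uint8),cv2.MORPH_OPEN,np.ones((2,2)))>0
    q=w[m]; X=(q[:,:2]-O)@ex*1e3; Y=(q[:,:2]-O)@ey*1e3; Z=q[:,2]*1e3
    print(n,m.sum()); 
    for lo in range(-90,85,15):
        k=(Y>lo)&(Y<lo+15)
        if k.sum()>2: print(lo,k.sum(),'x',X[k].min().round(),X[k].max().round(),'top z',np.percentile(Z[k],90).round(),'x of top',X[k&(Z>38)].round().tolist()[:12])
E
```

```text
tcp [0.56137587 0.06086916 0.02293882] [-60.3   2.1] tooly deg -5.452872293645903 F [-10.8  -0.4  16.4] op 0.5081049062672353
side 469
-90 61 x -83.0 -37.0 top z 46.0 x of top [-41.0, -38.0, -63.0, -59.0, -56.0, -53.0, -51.0, -48.0, -44.0, -41.0, -38.0, -75.0]
-75 66 x -82.0 -26.0 top z 48.0 x of top [-48.0, -42.0, -55.0, -52.0, -48.0, -46.0, -44.0, -40.0, -77.0, -71.0, -68.0, -65.0]
-60 67 x -82.0 -25.0 top z 48.0 x of top [-46.0, -38.0, -75.0, -66.0, -63.0, -60.0, -57.0, -54.0, -50.0, -49.0, -44.0, -42.0]
-45 66 x -82.0 -25.0 top z 48.0 x of top [-38.0, -61.0, -58.0, -55.0, -52.0, -49.0, -46.0, -43.0, -40.0, -78.0, -75.0, -71.0]
-30 74 x -83.0 -25.0 top z 103.0 x of top [-56.0, -77.0, -73.0, -69.0, -67.0, -65.0, -62.0, -58.0, -83.0, -80.0, -78.0, -57.0]
-15 59 x -82.0 -25.0 top z 48.0 x of top [-42.0, -42.0, -38.0, -36.0, -58.0, -55.0, -51.0, -50.0, -45.0, -43.0, -39.0, -36.0]
0 38 x -73.0 -35.0 top z 48.0 x of top [-57.0, -48.0, -44.0, -41.0, -38.0, -67.0, -60.0, -54.0, -51.0, -49.0, -46.0, -42.0]
15 10 x -66.0 -38.0 top z 47.0 x of top [-45.0, -43.0, -38.0, -66.0, -62.0, -59.0, -53.0, -50.0, -63.0, -56.0]
30 14 x -63.0 -26.0 top z 48.0 x of top [-46.0, -42.0, -39.0, -63.0, -59.0, -57.0, -53.0, -50.0, -46.0, -42.0, -40.0, -63.0]
tcp [0.56141401 0.06084552 0.02294832] [-60.3   2.1] tooly deg -5.450899444180468 F [-10.5  -0.1  17.1] op 0.5101691080023714
top 120
30 43 x -94.0 -45.0 top z 324.0 x of top [-45.0, -45.0, -71.0, -49.0, -74.0, -53.0, -52.0, -53.0, -57.0, -57.0, -56.0, -84.0]
45 41 x -86.0 -45.0 top z 47.0 x of top [-46.0, -46.0, -45.0, -51.0, -50.0, -50.0, -50.0, -55.0, -54.0, -54.0, -53.0, -59.0]
60 33 x -83.0 -47.0 top z 49.0 x of top [-48.0, -48.0, -48.0, -47.0, -53.0, -52.0, -51.0, -57.0, -56.0, -55.0, -60.0, -59.0]
```

Request:
step_arm(
  series=[
    [-6, 0.6, 0, 0, 0, 0, 1],
    [0, 0, 0, 0, 0, 0, 1],
    [0, 0, 0, 0, 0, 0, 0.25],
    [0, 0, 0, 0, 0, 0, 0.25],
    [0, 0, 0, 0, 0, 0, 0.25],
  ],
)

```text
clock: 27.65
tool_pos: [0.5618, 0.0627, 0.0223]
eef_rot: [0.74, 0.673, -0.0, -0.0]
contact_force: [-0.6, -0.0, -0.5]
opening: 0.741
finger_force: 0.0
```

```bash
python3 - <<'E'
from h import *
xs=np.arange(-96,-8,4)
def pj(n,p):
    K,T,_=cal(n); c=T[:3,:3].T@(np.array(p)-T[:3,3]); return K[0,2]-K[0,0]*c[0]/c[2],K[1,2]+K[1,1]*c[1]/c[2]
print(xs)
for n in('top','side'):
    im,d,h=timber(n)
    for z,ys in((.016,(140,180,220,-205)),(.045,(-70,-50,-30,40,55,70))):
        for y in ys:
            pts=np.array([pj(n,[*(O+ex*x/1e3+ey*y/1e3),z]) for x in xs],np.float32)[None]
            c=cv2.remap(im,pts[...,0],pts[...,1],1)[0].astype(int); print(n,z,y,'B',c[:,0].tolist(),'R-B',(c[:,2]-c[:,0]).tolist())
E
```

```text
[-96 -92 -88 -84 -80 -76 -72 -68 -64 -60 -56 -52 -48 -44 -40 -36 -32 -28
 -24 -20 -16 -12]
tcp [0.56186757 0.0627224  0.02238433] [-60.   4.] tooly deg -5.415956923811381 F [ 0.8 -0.2 -1. ] op 0.7514144989745023
top 0.016 140 B [189, 183, 173, 179, 181, 178, 172, 164, 159, 157, 156, 157, 157, 159, 163, 170, 161, 179, 226, 222, 183, 186] R-B [6, 5, 6, 8, 7, 8, 9, 10, 12, 12, 11, 10, 11, 10, 11, 10, 9, -3, -5, -7, -6, -6]
top 0.016 180 B [156, 158, 159, 166, 171, 170, 179, 182, 185, 186, 188, 190, 190, 187, 184, 178, 166, 185, 236, 228, 197, 196] R-B [9, 8, 9, 10, 8, 9, 8, 9, 9, 9, 7, 7, 7, 7, 8, 8, 6, -4, -6, -8, -7, -5]
top 0.016 220 B [170, 174, 175, 172, 171, 170, 169, 160, 154, 152, 153, 155, 157, 156, 152, 146, 146, 187, 239, 229, 186, 185] R-B [9, 9, 9, 10, 10, 10, 10, 11, 12, 13, 12, 11, 10, 10, 11, 11, 8, -5, -6, -7, -6, -6]
top 0.016 -205 B [184, 183, 180, 181, 186, 189, 189, 188, 189, 190, 186, 184, 184, 185, 186, 179, 183, 210, 236, 227, 204, 184] R-B [7, 7, 7, 6, 6, 6, 7, 7, 6, 6, 6, 7, 7, 7, 7, 7, 4, -1, -5, -7, -9, -8]
top 0.045 -70 B [61, 61, 57, 54, 53, 53, 56, 56, 56,
[... 2710 characters left out ...]
, 63, 110, 110, 107, 111, 112, 108, 106, 105, 107, 108, 104, 36, -2, -3, -5, -4, -4, -5]
side 0.045 40 B [58, 58, 57, 57, 83, 108, 109, 108, 100, 113, 126, 125, 128, 119, 110, 188, 244, 218, 169, 166, 201, 192] R-B [-7, -10, -8, -7, 40, 97, 101, 104, 91, 90, 90, 102, 86, 84, 87, 12, -2, -6, -6, -4, -5, -6]
side 0.045 55 B [35, 31, 32, 34, 34, 32, 31, 32, 33, 33, 33, 33, 31, 31, 31, 32, 32, 32, 31, 32, 30, 33] R-B [-2, -5, -5, -5, -1, 0, -5, -5, -2, 3, -1, -5, -5, -4, 0, -6, -5, -6, 1, 0, -4, -6]
side 0.045 70 B [57, 58, 58, 48, 52, 52, 35, 43, 46, 42, 43, 49, 53, 37, 43, 46, 45, 59, 37, 41, 41, 42] R-B [-9, -10, -10, -8, -8, -8, -5, -6, -8, -6, -7, -7, -8, -6, -7, -6, -6, -6, -6, -6, -6, -6]
```

Request:
step_arm(
  series=[
    [0, 0, 4, 0, 0, 0, 0.25],
    [0, 0, 3, 0, 0, 0, 0.25],
    [5, -0.5, 0, 0, 0, 0, 0.25],
    [4, -0.4, 0, 0, 0, 0, 0.25],
    [0, 0, 0, 0, 0, 0, 0.25],
  ],
)

```text
clock: 28.25
tool_pos: [0.572, 0.0616, 0.0298]
eef_rot: [0.74, 0.673, 0.0, 0.0]
contact_force: [-0.3, -0.0, -0.1]
opening: 0.751
finger_force: 0.0
```

Request:
step_arm(
  series=[
    [0, 0, 0, 0, 0, 0, 1],
    [0, 0, 0, 0, 0, 0, 1],
    [0, 0, 0, 0, 0, 0, 1],
    [0, 0, 0, 0, 0, 0, 1],
    [0, 0, 0, 0, 0, 0, 1],
  ],
  force=12,
)

```text
clock: 28.75
tool_pos: [0.5716, 0.0617, 0.0296]
eef_rot: [0.74, 0.673, 0.0, 0.0]
contact_force: [0.9, -0.5, -2.1]
opening: 0.509
finger_force: 12.0
```

```bash
cat >> h.py <<'E'
def pj(n,p):
    K,T,_=cal(n); c=T[:3,:3].T@(np.array(p)-T[:3,3]); return K[0,2]-K[0,0]*c[0]/c[2],K[1,2]+K[1,1]*c[1]/c[2]
def prof(n,im,A,B,z,N=60):
    pts=np.array([pj(n,[*(O+(ex*(A[0]+(B[0]-A[0])*t)+ey*(A[1]+(B[1]-A[1])*t))/1e3),z]) for t in np.linspace(0,1,N)],np.float32)[None]
    c=cv2.remap(im,pts[...,0],pts[...,1],1)[0].astype(int); return c[:,2]-c[:,0]
E
python3 - <<'E'
from h import *
for n in('side','top'):
    im,d,h=timber(n)
    for y in (-60,-40,-20,35,50,65):
        p=prof(n,im,(-110,y),(-10,y),.045,101); k=np.flatnonzero(p>45); print(n,y,(k.min()-110,k.max()-110) if len(k) else None)
    for x in(-60,-55,-45): print(n,x,prof(n,im,(x,-110),(x,-60),.045,26).tolist())
    for x in(-60,-50,-40): print(n,x,prof(n,im,(x,50),(x,100),.045,26).tolist())
E
```

```text
tcp [0.57166129 0.06168769 0.02962479] [-50.2   3.9] tooly deg -5.423572349344872 F [ 1.2  0.5 -1.3] op 0.5080375055834759
side -60 (np.int64(-80), np.int64(-27))
side -40 (np.int64(-81), np.int64(-28))
side -20 (np.int64(-94), np.int64(-27))
side 35 (np.int64(-85), np.int64(-83))
side 50 (np.int64(-85), np.int64(-27))
side 65 None
side -60 [-4, -5, -6, -6, -7, -6, -5, -5, -4, -5, 1, 36, 68, 71, 76, 81, 89, 103, 112, 111, 111, 111, 111, 110, 109, 109]
side -55 [-4, -5, -5, -5, -5, -5, -5, -5, -4, -4, 12, 38, 55, 69, 76, 81, 95, 110, 115, 115, 114, 113, 113, 113, 113, 113]
side -45 [-5, -6, -6, -6, -7, -6, -4, -4, -4, -4, -1, 37, 68, 71, 74, 81, 88, 98, 106, 106, 106, 107, 107, 106, 105, 105]
side -60 [3, 14, 35, 56, 36, 9, -5, -5, -5, -5, -6, -6, -6, -6, -7, -6, -7, -7, -7, -7, -7, -7, -6, -6, -6, -6]
side -50 [112, 109, 103, 75, 43, 22, 5, -4, -5, -5, -5, -4, -4, -5, -7, -7, -8, -7, -6, -5, -4, -5, -4, -4, -4, -4]
side -40 [107, 111, 106, 100, 54, 11, -4, -5, -5, -5, -4, -4, -5, -6, -8, -10, -8, -6, -4, -5, -5, -5, -5, -5, -5, -5]
tcp [0.57166267 0.06165449 0.02964958] [-50.2   3.9]
[... 186 characters left out ...]

top 65 (np.int64(-74), np.int64(-31))
top -60 [14, 16, 18, 19, 19, 19, 19, 20, 20, 20, 19, 18, 17, 16, 17, 16, 15, 14, 14, 14, 14, 14, 15, 15, 15, 14]
top -55 [17, 18, 18, 19, 20, 20, 19, 19, 18, 17, 17, 18, 17, 16, 17, 17, 16, 16, 15, 14, 14, 13, 13, 12, 13, 14]
top -45 [16, 17, 17, 17, 18, 20, 20, 20, 18, 17, 16, 17, 16, 15, 15, 15, 14, 14, 13, 13, 13, 14, 14, 13, 11, 12]
top -60 [79, 79, 79, 78, 77, 77, 77, 76, 77, 77, 79, 78, 78, 77, 70, 63, 39, 14, 11, 9, 9, 11, 10, 8, 8, 9]
top -50 [80, 79, 80, 80, 80, 80, 80, 80, 79, 78, 79, 79, 78, 78, 67, 46, 30, 18, 11, 11, 10, 10, 9, 8, 8, 8]
top -40 [80, 79, 80, 79, 79, 79, 78, 79, 80, 79, 78, 78, 77, 77, 76, 52, 27, 17, 10, 8, 9, 8, 8, 8, 8, 8]
```

Request:
step_arm(
  series=[
    [-0.2, -2, 0, 0, 0, 0, 1],
    [-0.2, -2, 0, 0, 0, 0, 1],
    [-0.2, -2, 0, 0, 0, 0, 1],
    [0, 0, 0, 0, 0, 0, 1],
  ],
)

```text
clock: 29.25
tool_pos: [0.5706, 0.055, 0.0297]
eef_rot: [0.74, 0.673, -0.0, 0.0]
contact_force: [0.6, 0.5, -1.8]
opening: 0.508
finger_force: 12.0
```

Request:
step_arm(
  series=[
    [-0.2, -2, 0, 0, 0, 0, 1],
    [-0.2, -2, 0, 0, 0, 0, 1],
    [0, 0, 0, 0, 0, 0, 1],
    [0, 0, 0, 0, 0, 0, 1],
  ],
)

```text
clock: 29.65
tool_pos: [0.5702, 0.0517, 0.0298]
eef_rot: [0.74, 0.673, 0.0, 0.0]
contact_force: [0.0, 0.4, -2.4]
opening: 0.509
finger_force: 12.0
```

Request:
step_arm(
  series=[
    [-0.2, -1.5, 0, 0, 0, 0, 1],
    [-0.2, -1.5, 0, 0, 0, 0, 1],
    [0, 0, 0, 0, 0, 0, 1],
  ],
)

```text
clock: 29.95
tool_pos: [0.5702, 0.0516, 0.0299]
eef_rot: [0.739, 0.674, 0.002, -0.001]
contact_force: [0.6, 5.5, -2.5]
opening: 0.512
finger_force: 12.0
```

Request:
step_arm(
  series=[
    [-0.2, -1.5, 0, 0, 0, 0, 1],
    [-0.1, -1.5, 0, 0, 0, 0, 1],
    [0, 0, 0, 0, 0, 0, 1],
  ],
)

```text
clock: 30.25
tool_pos: [0.5703, 0.0514, 0.03]
eef_rot: [0.739, 0.674, 0.003, -0.002]
contact_force: [0.5, 10.4, -1.9]
opening: 0.509
finger_force: 12.0
```

Request:
step_arm(
  series=[
    [0.3, 2.5, 0, 0, 0, 0, 1],
    [0.2, 1.5, 0, 0, 0, 0, 1],
    [1.5, 0, 0, 0, 0, 0, 1],
    [1.5, 0, 0, 0, 0, 0, 1],
    [0, 0, 0, 0, 0, 0, 1],
  ],
)

```text
clock: 30.75
tool_pos: [0.5708, 0.0513, 0.0296]
eef_rot: [0.739, 0.673, -0.001, -0.002]
contact_force: [-3.2, 6.8, 1.0]
opening: 0.512
finger_force: 12.0
```

Request:
step_arm(
  series=[
    [-1.2, 1.2, 0, 0, 0, 0, 1],
    [-0.5, 1.2, 0, 0, 0, 0, 1],
    [0, 0, 0, 0, 0, 0, 0.25],
    [0, 0, 0, 0, 0, 0, 0.25],
    [0, 0, 0, 0, 0, 0, 0.25],
    [0, 0, 15, 0, 0, 0, 0.25],
    [0, 0, 40, 0, 0, 0, 0.25],
    [0, 0, 50, 0, 0, 0, 0.25],
    [0, 0, 50, 0, 0, 0, 0.25],
    [0, 30, 40, 0, 0, 0, 0.25],
    [-30, 35, 0, 0, 0, 0, 0.25],
    [-30, 35, 0, 0, 0, 0, 0.25],
    [-30, 35, 0, 0, 0, 0, 0.25],
    [-30, 35, 0, 0, 0, 0, 0.25],
    [-30, 35, 0, 0, 0, 0, 0.25],
    [0, 40, 0, 0, 0, 0, 0.25],
    [0, 40, 0, 0, 0, 0, 0.25],
    [0, 0, 0, 0, 0, 0, 0.25],
    [0, 0, 0, 0, 0, 0, 0.25],
  ],
)

```text
clock: 32.65
tool_pos: [0.421, 0.3375, 0.2254]
eef_rot: [0.739, 0.674, 0.0, 0.0]
contact_force: [-1.0, -1.4, 0.2]
opening: 0.748
finger_force: 0.0
```

```bash
python3 - <<'E'
from h import *
im,d,h=timber('top'); cv2.imwrite('pics/t8.png',im)
h=h[180:225,230:310]; m=((h[...,0]>8)&(h[...,0]<25)&(h[...,1]>70)).astype(np.uint8); m=cv2.morphologyEx(m,cv2.MORPH_OPEN,np.ones((3,3)))
c=max(cv2.findContours(m,0,2)[0],key=cv2.contourArea); b=cv2.boxPoints(cv2.minAreaRect(c))+[230,180]
p=np.array([ray('top',u,v,.045)[:2] for u,v in b]); print([rl(q).tolist() for q in p],'ctr',rl(p.mean(0)))
q=np.array([rl(x) for x in p]);print(q[0]-q[1],q[1]-q[2])
for x in(-85,-80): print(x,prof('top',im,(x,-110),(x,-70),.045,21).tolist())
for x in(-60,-50,-40): print(x,prof('top',im,(x,-110),(x,-70),.045,21).tolist())
g=im.astype(np.float32).mean(2); print(g[178:188,306:318].round().astype(int))
a=cv2.imread('pics/t6.png').astype(np.float32).mean(2); print(cv2.phaseCorrelate(a[176:196,300:345].copy(),g[176:196,300:345].copy()))
D=np.abs(g-a); 
for nm,(u0,u1,v0,v1) in dict(tin=(165,194,175,200),bat=(342,378,200,226),jar=(262,284,212,235)).items(): print(nm,D[v0:v1,u0:u1].mean(), D[v0:v1,u0:u1].max())
w=cloud('top',d); s=(w[...,2]>.03)&(w[...,2]<.06); 
b0=cv2.imread('pics/top0.png').astype(np.float32).mean(2); D=np.abs(g-b0); print('jar vs start',D[212:235,262:284].mean(),D[212:235,262:284].max())
E
```

```text
tcp [0.42134136 0.33606538 0.22531437] [-226.4  262.4] tooly deg -5.454198547656164 F [ 0.4 -0.2 -0.9] op 0.7475876352485837
[[-79.9, 69.9], [-32.0, 70.2], [-30.8, -88.0], [-78.5, -87.9]] ctr [-55.3  -9. ]
[-47.9  -0.3] [ -1.2 158.2]
-85 [7, 5, 7, 7, 0, -7, -8, -9, -9, -7, -4, 0, 3, 5, 7, 8, 8, 8, 7, 6, 6]
-80 [6, 6, 6, 6, 2, -5, -8, -9, -9, -6, -3, 1, 4, 8, 11, 11, 12, 12, 11, 11, 11]
-60 [6, 7, 8, 3, -2, -6, -8, -8, -9, 1, 23, 46, 66, 81, 82, 81, 82, 83, 81, 79, 80]
-50 [7, 6, 7, 6, -3, -10, -9, -8, -7, -6, 21, 52, 69, 79, 83, 83, 83, 82, 81, 82, 83]
-40 [6, 6, 5, 6, 1, -6, -9, -8, -6, -2, 12, 47, 74, 78, 81, 82, 82, 82, 81, 81, 80]
[[222 234 233 218 209 125 152 215 224 234 234 234]
 [216 237 235 216 234 183 205 223 235 234 233 233]
 [150 184 183 180 197 168 213 181 237 234 225 234]
 [ 69  91  97 135 160 160 188 156 194 198 185 193]
 [ 64  65  73 122 155 158 180 153 156 159 159 157]
 [ 62  68  73 146 156 154 173 153 153 155 156 158]
 [ 64  69  77 155 157 165 170 157 156 154 156 156]
 [ 66  73  87 156 159 169 169 156 156 156 128 126]
 [ 70  71  87 159 157 170 162 157 155 139 112 144]
 [ 76  69  84 155 158 162 156 156 153 117 104 194]]
((0.48171934569182895, 0.06329586598875991), 1.0128232225444582)
tin 1.1917244 4.6666718
bat 1.7311255 7.333336
jar 16.536232 109.666664
jar vs start 4.511199 9.666672
```

```bash
python3 - <<'E'
from h import *
im=cv2.imread('pics/t8.png'); s,_=r.snapshot('side')
for y in(-70,-40,-10,20,50):
    for n,i in(('top',im),('side',s)):
        p=prof(n,i,(-110,y),(-10,y),.045,201)
        k=np.flatnonzero(p>45); print(n,y,k.min()/2-110,k.max()/2-110)
E
```

```text
top -70 -74.5 -31.5
side -70 -80.0 -26.5
top -40 -74.0 -31.0
side -40 -80.5 -26.5
top -10 -74.0 -31.0
side -10 -100.5 -27.0
top 20 -88.5 -30.5
side 20 -80.0 -26.5
top 50 -75.0 -31.0
side 50 -75.0 -26.5
```

```bash
python3 -c "
from plant import r
print(r.finish_job())"
```

```text
the job is handed in; nothing more can be done
None
```

I handed the job in at about 33 s. By my camera measurements the pointer is within about 2 mm of the arrow tip, the lever is locked, and the timber lies along the fence against the stop; no verdict came back.

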